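Make up two biscuit-baking kits

ROBOT

A 6-joint arm with a two-finger parallel gripper is mounted at the origin on the work surface. World frame = base frame: x ahead of the robot, y to its left, z up, the work surface at z = 0. Lengths are in m, angles in rad, forces in N, time in s.
With the tool pointing down it reaches from about 0.35 to 0.85 m from the base axis. Payload 8.1 kg.
Tool frame: the origin (TCP) lies at the centre of the arm's flange, where the gripper is bolted on; the fingertips stand 186 mm ahead of it and the grasp point (between the pads) lies 167 mm ahead of it; z points along the fingers, y is the line along which they close (so a half turn about z gives the same grasp; the last joint's range is limited). The gripper opens to 93 mm and grips with 3 to 60 N. Pads are 15 mm wide; open, the fingers measure 128 mm over their backs; the gripper's body (75 mm by 188 mm) begins 65 mm behind the grasp point.
Start: joints at [-1.323, 0.13, 1.488, -0, 1.523, -0.085], TCP at [0.196, -0.567, 0.405] pointing down, gripper open.
Joint ranges: [-2.96, 2.96], [-0.89, 2.26], [0.02, 2.5], [-1.34, 4.48], [0, 2.73], [-2.66, 2.66]. Speed limits (rad/s): [2.39, 2.39, 2.79, 3.14, 3.14, 3.14].

INTERFACE

Orientations are given as a rotation vector (axis times angle).
In Python, from plant import robot gives the robot as it stands.
- The arm moves only by the tool apply_moves, never from a script. Its argument "series" is a list of rows, each a list of 2 entries, a list of its own where there are three numbers: the shift along the tool's x, y, z in mm, then the turn, a rotation vector about the tool's x, y, z in rad. A call has 1 to 12 rows; each row shifts and turns the commanded pose from where the row before left it, along the tool's axes as they then stand; what a row does not reach is not made up. A row lasts 1/12 s, in which the tool goes at most 41.7 mm and 7.16 degrees, less where a joint would pass 70% of its speed; a pose out of reach is approached as far as the arm can. A call is refused whole if a number of a shift passes 41.7 or a number of a turn 0.125, either way. A call with a gripper value outside its range is refused whole. "claw" is the opening, from 0 (shut) to 1 (fully open), set as the call begins (left out, the last holds). The fingers move at their own pace and stop on an object; "newtons" is the grip in N (left out, the last holds). Time passes only in rows, so rows that do not move let the fingers close. It gives the time, the measured TCP pose, the force, the opening and the grip force at its end, in the units of the state.
- robot.read_state(): the state, without advancing time (a new reading comes with each control period).
- robot.read_camera(name): name is "scene" or "side" or "wrist"; returns (picture, depth): 420x560x3 uint8, blue, green, red; 420x560 float32, m along the optical axis (not along the pixel's ray), 0 where there is no reading.
- robot.calibration(name): a dict with "fx", "fy", "cx", "cy" (pixels), "extrinsics" (4x4, takes a point from world to camera coordinates). Camera axes: x right, y down, z forward; pixel columns grow to the right and rows downward; lengths in m; the calibration is good to about 2 mm. The wrist camera is an equidistant fisheye: a pixel r from the principal point sees the ray r / f radians off the axis. A picture is of the moment at which its call begins: read the wrist's pose just before it. calibration takes no time and is no camera call; for the wrist camera it gives the pose at the moment of the call.
- robot.close_job(): hands the job in; it is judged then, once.
The state is a dict: "t": time; "q": joint angles; "dq": joint speeds; "joint_torque": joint torques, N m; "tool_pos": TCP position; "orientation": TCP orientation; "force": force on the tool from outside, world axes, zero at the start; "wrist_torque": the same for the moment, N m; "opening": finger opening in m; "gripper_force": force on a finger pad.
Only numpy, scipy, OpenCV 4.12 (cv2) and the standard library are available. Lean on these libraries where they do the work, as an engineer would, in place of code of your own. Each camera call takes 0.05 s, during which the arm holds its last target. There are 200 camera calls.

TASK

Make up two baking kits from the stock in the middle of the table: in the oblong tray the star cutter, the palette knife and the squat sprinkle jar; in the round tin the large round cutter and the sugar dredger. Everything is to sit flat on the floor of its own tray, cutters with the knob up, jar and dredger standing, the knife lying flat as it does now, nothing resting on a rim or on another thing. Keep the dredger upright all the way so that no sugar runs out, and leave the heart cutter and the small round cutter standing where they are.

Things in the scene. Friction and masses are not known exactly. Their poses are not given: they have to be found in the camera images.
- star_cutter_knob (a point): Star cutter: tinplate band 24 mm high, bent to a five-pointed star 74 mm across the points; a turned wooden knob 24 mm in diameter and 24 mm high stands upright on a flat strap across its top, its axis over the cutter's middle. 50 mm high over all. The point is the middle of the knob, 38 mm above the cutter's underside; z is up. Loose, standing on the table.
- large_round_cutter_knob (a point): Large round cutter: tinplate ring 66 mm in diameter, 24 mm high; a turned wooden knob 24 mm in diameter and 24 mm high stands upright on a flat strap across its top, its axis over the cutter's middle. 50 mm high over all. The point is the middle of the knob, 38 mm above the cutter's underside; z is up. Loose, standing on the table.
- heart_cutter_knob (a point): Heart cutter, not wanted in either kit: tinplate band 24 mm high, bent to a heart about 70 mm wide and 65 mm long; a turned wooden knob 24 mm in diameter and 24 mm high stands upright on a flat strap across its top, its axis over the cutter's middle. 50 mm high over all. The point is the middle of the knob, 38 mm above the cutter's underside; z is up. Loose, standing on the table.
- small_round_cutter_knob (a point): Small round cutter, not wanted in either kit: tinplate ring 42 mm in diameter, 24 mm high; a turned wooden knob 24 mm in diameter and 24 mm high stands upright on a flat strap across its top, its axis over the cutter's middle. 50 mm high over all. The point is the middle of the knob, 38 mm above the cutter's underside; z is up. Loose, standing on the table.
- sprinkle_jar_mid (a point): Squat sprinkle jar: round glass jar, brown inside, 48 mm in diameter, with a ribbed white screw cap 50 mm in diameter that takes up its top 14 mm; 58 mm high over all, closed, 80 to 170 g. The point is its centre, 29 mm above its underside; z is up. Loose, standing on the table.
- sugar_dredger_mid (a point): Sugar dredger: round steel beaker 52 mm in diameter with a domed steel lid full of small holes, 72 mm high over all, 125 to 255 g; its side is straight up to 62 mm. The point is its centre, 36 mm above its underside; z is up. Loose, standing on the table.
- palette_knife_grip (a point): Palette knife lying flat: wooden handle 105 mm long, 20 mm wide, 16 mm high, then a thin steel blade 28 mm wide and about 75 mm long whose underside is level with the handle's underside; 206 mm long over all. The point is in the handle near the balance point, 8 mm above the underside; x runs along the knife towards the blade: the handle's end is 64 mm behind the point, the handle's front 41 mm ahead of it, the blade's tip 141 mm ahead of it; z is up. Loose, on the table.
- oblong_tray_floor (a point): Oblong baking tray: dark steel, lined with paper, 265 mm along its x and 180 mm along its y over the rims, rim 15 mm high above the table; the flat floor inside is 247 mm by 162 mm. Fixed to the table. The point is the middle of its floor, 3 mm above the table; z is up.
- round_tin_floor (a point): Round tin: shallow aluminium tart tin, 212 mm in diameter over the rim, rim 16 mm high above the table; the flat floor inside is 194 mm in diameter. Fixed to the table. The point is the middle of its floor, 3 mm above the table; z is up.
Things that resemble listed ones, but are neither listed nor needed, are in the scene too. What is shaped like the part that bears sprinkle_jar_mid but red or yellow is not meant.

How it is judged:
At the end, for the whole second after the job is handed in: Star cutter, palette knife and sprinkle jar on the floor of the oblong tray, large round cutter and dredger on that of the round tin, each within 2 mm of its height when lying or standing flat, tilted under 0.03 rad, at rest; heart and small round cutters within 30 mm of where they started (x of star_cutter_knob in the frame of oblong_tray_floor between -0.11 and 0.11 m and y of star_cutter_knob in the frame of oblong_tray_floor between -0.07 and 0.07 m and z of star_cutter_knob in the frame of oblong_tray_floor between 0.036 and 0.04 m and angle between each of star_cutter_knob, palette_knife_grip, sprinkle_jar_mid, large_round_cutter_knob, sugar_dredger_mid's own z axis and vertical below 0.03 rad and linear speed of each of star_cutter, palette_knife, sprinkle_jar, large_round_cutter, sugar_dredger below 0.02 m/s and angular speed of each of star_cutter, palette_knife, sprinkle_jar, large_round_cutter, sugar_dredger below 0.2 rad/s and x of palette_knife_grip in the frame of oblong_tray_floor between -0.11 and 0.11 m and y of palette_knife_grip in the frame of oblong_tray_floor between -0.08 and 0.08 m and z of palette_knife_grip in the frame of oblong_tray_floor between 0.006 and 0.01 m and x of sprinkle_jar_mid in the frame of oblong_tray_floor between -0.11 and 0.11 m and y of sprinkle_jar_mid in the frame of oblong_tray_floor between -0.07 and 0.07 m and z of sprinkle_jar_mid in the frame of oblong_tray_floor between 0.027 and 0.031 m and horizontal distance between large_round_cutter_knob and round_tin_floor below 0.08 m and z of large_round_cutter_knob in the frame of round_tin_floor between 0.036 and 0.04 m and horizontal distance between sugar_dredger_mid and round_tin_floor below 0.085 m and z of sugar_dredger_mid in the frame of round_tin_floor between 0.034 and 0.038 m and distance of each of heart_cutter_knob, small_round_cutter_knob from where it was at the start of the episode below 0.03 m); the robot touches nothing.
It fails at once if the sugar dredger was tipped (more than 0.6 rad) (angle between sugar_dredger_mid's own z axis and vertical above 0.6 rad).
It fails at once if the heart cutter was moved more than 30 mm (distance of heart_cutter_knob from where it was at the start of the episode above 0.03 m).
It fails at once if the small round cutter was moved more than 30 mm (distance of small_round_cutter_knob from where it was at the start of the episode above 0.03 m).
It also fails if it takes over 120 s, if anything falls off the work surface, if the arm or the gripper's body presses on something with over 40 N, if the wrist force passes 120 N, or if a joint passes its speed limit or range.

## Working session

There is one attempt and no reset: what is moved stays moved. The work goes in short steps, Python scripts to look and compute and a tool call to move; the robot and the scene stay as the last step left them, time stands still between calls to the robot, and variables do not carry over. Pictures are saved under pics/ and viewed, at most 14 in all, crops included, and the job is handed in when it is done.

Besides the shell and the picture viewer there is one more tool, called in YAML: its name, and indented under it one key for each argument. apply_moves: Moves the arm, as the interface text tells. Its arguments: {"type":"object","properties":{"series":{"type":"array"},"claw":{"type":"number"},"newtons":{"type":"number"}},"required":["series"]}

```bash
mkdir -p pics; ls; cat > h.py <<'E'
import numpy as np, cv2
from plant import robot
from scipy.spatial.transform import Rotation as R
def cloud(name):
    c=robot.calibration(name); im,d=robot.read_camera(name)
    v,u=np.mgrid[:420,:560]
    P=np.stack([(u-c['cx'])/c['fx']*d,(v-c['cy'])/c['fy']*d,d],-1)
    E=np.array(c['extrinsics']); W=(P-E[:3,3])@E[:3,:3]
    W[d==0]=np.nan
    return im,d,W
E
python3 - <<'E'
from h import *
for n in ['scene','side','wrist']:
    im,d,W=cloud(n); cv2.imwrite(f'pics/{n}0.png',im); np.savez(f'{n}0.npz',im=im,d=d,W=W)
    E=robot.calibration(n); print(n,E['fx'],-E['extrinsics'][:3,:3].T@E['extrinsics'][:3,3],E['extrinsics'][2,:3])
s=robot.read_state();print(s)
E
```

```text
pics
scene 389.8834662635907 [0.74918636 0.49495748 0.59359859] [-0.35221401 -0.65252888 -0.6709332 ]
side 512.7954664078695 [0.16708579 0.908801   0.5880667 ] [ 0.29994324 -0.81981019 -0.48779638]
wrist 325.19226210127806 [ 0.2758345  -0.53888449  0.38415897] [-0.28271961 -0.0964521  -0.95434093]
{'t': 0.15, 'q': array([-1.32337933e+00,  1.30989544e-01,  1.48902554e+00,  3.19458874e-06,
        1.52299778e+00, -8.53871924e-02]), 'dq': array([-0.00091397, -0.00263409, -0.00424957, -0.00122574, -0.00021732,
       -0.00027658]), 'joint_torque': array([ 8.80511664e-06, -5.60474288e+01, -4.92335272e+01,  7.67087052e-02,
        3.04999016e-02, -8.87376973e-05]), 'tool_pos': array([ 0.19600315, -0.56689934,  0.40392909]), 'orientation': array([-3.09680189e+00, -5.20123648e-01,  1.75460388e-04]), 'force': array([-0.27080102, -0.11791636, -0.82159222]), 'wrist_torque': array([-0.03363633,  0.00140944, -0.00477207]), 'gripper_force': 0.0, 'opening': 0.09294548510668721}
```

View pics/scene0.png

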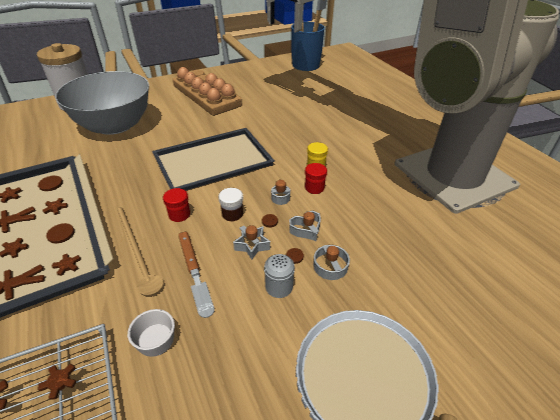

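View pics/side0.png

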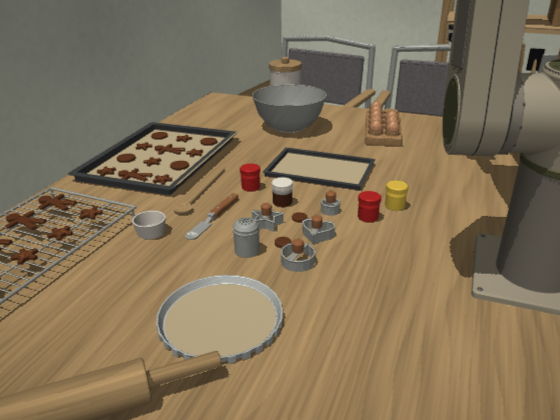

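The scene picture shows, by pixel: star (251,238), heart (306,225), small round (281,192), large round (331,262), dredger (279,275), white-capped jar (231,205), knife (185,235)–(205,315), oblong tray (213,160), round tin (367,375). Next, a top-down map.

```bash
cat > td.py <<'E'
from h import *
def ortho(W,im,x0,x1,y0,y1,res=0.001):
    # image: rows = x decreasing, cols = y decreasing ; highest point wins
    H,Wd=int((x1-x0)/res),int((y1-y0)/res)
    m=(~np.isnan(W[...,0]))&(W[...,0]>x0)&(W[...,0]<x1)&(W[...,1]>y0)&(W[...,1]<y1)&(W[...,2]<.2)
    p=W[m];c=im[m];o=np.argsort(p[:,2]);p=p[o];c=c[o]
    out=np.zeros((H,Wd,3),np.uint8)
    r=((x1-p[:,0])/res).astype(int).clip(0,H-1);k=((y1-p[:,1])/res).astype(int).clip(0,Wd-1)
    out[r,k]=c
    return cv2.dilate(out,np.ones((3,3)))
E
python3 - <<'E'
from td import *
for n in ['scene','side']:
    z=np.load(f'{n}0.npz');im,W=z['im'],z['W']
    for nm,(u,v) in dict(star=(251,232),heart=(308,215),small=(281,185),large=(333,252),dred=(279,262),jar=(231,194),kn1=(185,240),kn2=(205,310),tray=(213,160),tin=(367,375)).items():
        if n=='scene': print(nm,W[v,u].round(3))
z=np.load('scene0.npz');Z=np.load('side0.npz')
W=np.concatenate([z['W'],Z['W']]);im=np.concatenate([z['im'],Z['im']])
cv2.imwrite('pics/td.png',ortho(W,im,.15,.75,-.4,.4))
E
```

```text
star [ 0.558 -0.     0.048]
heart [0.435 0.008 0.049]
small [ 0.44  -0.104  0.048]
large [0.443 0.115 0.049]
dred [0.552 0.109 0.073]
jar [ 0.554 -0.112  0.058]
kn1 [ 0.673 -0.068  0.016]
kn2 [0.689 0.097 0.004]
tray [ 0.527 -0.318  0.006]
tin [0.506 0.318 0.006]
```

View pics/td.png

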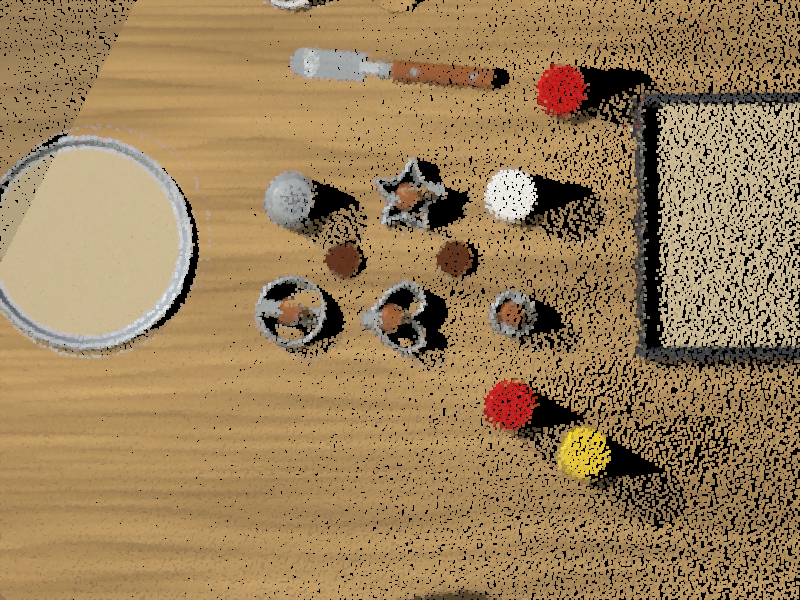

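The top-down map (1 mm/px, x=0.75−row, y=0.4−col) shows all the parts, with the tray's long side along world x. Now I'll get the centres numerically.

```bash
python3 - <<'E'
from td import *
from scipy.optimize import least_squares
for n in ['scene','side']:
    z=np.load(f'{n}0.npz');W=z['W'].reshape(-1,3);im=z['im'].reshape(-1,3)
    W0=W[~np.isnan(W[:,0])]
    t=W0[(abs(W0[:,0]-.35)<.1)&(abs(W0[:,1]-.0)<.2)&(abs(W0[:,2])<.02)]; print(n,'table z',np.median(t[:,2]) if len(t) else None)
    def sel(x,y,r,z0,z1): 
        return W0[(np.hypot(W0[:,0]-x,W0[:,1]-y)<r)&(W0[:,2]>z0)&(W0[:,2]<z1)]
    for nm,x,y,r,rad,z0,z1 in [('star',.555,-.006,.02,.012,.03,.047),('large',.438,.11,.02,.012,.03,.047),('heart',.432,.008,.02,.012,.03,.047),('small',.438,-.111,.018,.012,.03,.047),('dred',.55,.11,.04,.026,.02,.055),('jar',.554,-.111,.04,.025,.045,.057),('large_ring',.438,.11,.045,.033,.005,.022),('tin',.506,.309,.115,.106,.011,.02)]:
        p=sel(x,y,r,z0,z1)
        f=least_squares(lambda c:np.hypot(p[:,0]-c[0],p[:,1]-c[1])-rad,[x,y],loss='soft_l1',f_scale=.001)
        top=sel(f.x[0],f.x[1],.01,.03,.1)
        print(nm,len(p),f.x.round(4),'rms',np.sqrt(np.mean(f.fun**2)).round(4),'top',top[:,:2].mean(0).round(4) if len(top) else '',top[:,2].max().round(4) if len(top) else '')
    # knife handle
    m=(W0[:,0]>.63)&(W0[:,0]<.72)&(W0[:,1]>-.115)&(W0[:,1]<.02)&(W0[:,2]>.010)&(W0[:,2]<.022)
    p=W0[m][:,:2]; print('handle',cv2.minAreaRect((p*1000).astype(np.float32)))
    m=(W0[:,0]>.64)&(W0[:,0]<.72)&(W0[:,1]>-.13)&(W0[:,1]<.13)&(W0[:,2]>.003)&(W0[:,2]<.022)
    p=W0[m][:,:2]; print('knife',cv2.minAreaRect((p*1000).astype(np.float32)))
    m=(W0[:,0]>.36)&(W0[:,0]<.68)&(W0[:,1]>-.45)&(W0[:,1]<-.2)&(W0[:,2]>.009)&(W0[:,2]<.02)
    p=W0[m]; print('tray',cv2.minAreaRect((p[:,:2]*1000).astype(np.float32)))
E
```

```text
scene table z -0.00010772848657244382
star 71 [ 0.5544 -0.0096] rms 0.0009 top [ 0.5549 -0.0078] 0.0519
large 79 [0.4397 0.1074] rms 0.0009 top [0.4409 0.1088] 0.0513
heart 67 [0.4326 0.0058] rms 0.001 top [0.4331 0.0074] 0.0514
small 65 [ 0.4366 -0.1149] rms 0.001 top [ 0.4373 -0.1138] 0.0512
dred 329 [0.5514 0.1065] rms 0.0007 top [0.5515 0.1067] 0.0746
jar 153 [ 0.556  -0.1139] rms 0.0049 top [ 0.5557 -0.1131] 0.0597
large_ring 296 [0.4408 0.1088] rms 0.0008 top [0.4422 0.1105] 0.0513
tin 1159 [0.5108 0.3166] rms 0.0032 top  
handle ((677.0620727539062, -37.65941619873047), (115.80499267578125, 19.873130798339844), 85.24519348144531)
knife ((682.9430541992188, -1.0906600952148438), (245.5001220703125, 69.47748565673828), 89.53233337402344)
tray ((525.3519287109375, -325.1554260253906), (267.9020690917969, 187.78379821777344), 0.5215321779251099)
side table z -0.0006002705388202148
star 73 [ 0.5509 -0.0087] rms 0.0016 top [ 0.5501 -0.0058] 0.05
large 96 [0.437  0.1092] rms 0.0012 top [0.4359 0.1117] 0.0511
heart 82 [0.4296 0.0073] rms 0.0017 top [0.4288 0.0106] 0.0509
small 68 [ 0.4332 -0.1134] rms 0.0017 top [ 0.4319 -0.1102] 0.0499
dred 382 [0.5484 0.1077] rms 0.0014 top [0.5488 0.108 ] 0.0723
jar 174 [ 0.5522 -0.1122] rms 0.0072 top [ 0.5522 -0.1126] 0.059
large_ring 361 [0.4365 0.1105] rms 0.0013 top [0.4355 0.1139] 0.0511
tin 909 [0.5046 0.3169] rms 0.0031 top  
handle ((671.8967895507812, -36.52552032470703), (113.78739166259766, 20.48080825805664), 85.28206634521484)
knife ((675.845947265625, 8.218528747558594), (203.51339721679688, 24.015512466430664), 85.93887329101562)
tray ((521.5054931640625, -325.5062255859375), (268.9658508300781, 193.73385620117188), 0.19600850343704224)
```

apply_moves:
  series:
    - [[0,0,0],[0,0,0.111]]
    - [[0,0,0],[0,0,0.111]]
    - [[0,0,0],[0,0,0.111]]
    - [[26,-29,5],[0,0,0]]
    - [[26,-29,5],[0,0,0]]
    - [[26,-29,5],[0,0,0]]
    - [[26,-29,5],[0,0,0]]
    - [[26,-29,5],[0,0,0]]
    - [[26,-29,5],[0,0,0]]
    - [[26,-29,5],[0,0,0]]
    - [[26,-29,5],[0,0,0]]
    - [[26,-29,5],[0,0,0]]
  claw: 0.5
  newtons: 25

```text
t: 1.15
tool_pos: [0.4309, -0.3044, 0.3594]
orientation: [-3.142, 0.001, 0.0]
force: [0.2, -0.2, 0.6]
opening: 0.0464
gripper_force: 0.0
```

apply_moves:
  series:
    - [[27.2,-30.4,0],[0,0,0]]
    - [[27.2,-30.4,0],[0,0,0]]
    - [[27.2,-30.4,0],[0,0,0]]
    - [[27.2,-30.4,0],[0,0,0]]
    - [[27.2,-30.4,0],[0,0,0]]
    - [[27.2,-30.4,0],[0,0,0]]
    - [[27.2,-30.4,0],[0,0,0]]
    - [[27.2,-30.4,0],[0,0,0]]
    - [[27.2,-30.4,0],[0,0,0]]
    - [[0,0,0],[0,0,-0.124]]
    - [[0,0,0],[0,0,-0.124]]
    - [[0,0,0],[0,0,-0.124]]

```text
t: 2.15
tool_pos: [0.6753, -0.0314, 0.3585]
orientation: [-3.085, -0.593, 0.003]
force: [0.1, 0.1, 0.3]
opening: 0.0463
gripper_force: 0.0
```

apply_moves:
  series:
    - [[0,0,12],[0,0,-0.124]]
    - [[0,0,12],[0,0,-0.124]]
    - [[0,0,12],[0,0,-0.124]]
    - [[0,0,12],[0,0,-0.124]]
    - [[0,0,12],[0,0,-0.124]]
    - [[0,0,12],[0,0,-0.124]]
    - [[0,0,12],[0,0,-0.124]]
    - [[0,0,12],[0,0,-0.124]]
    - [[0,0,12],[0,0,-0.124]]
    - [[0,0,0],[0,0,0]]

```text
t: 2.98
tool_pos: [0.6736, -0.0324, 0.248]
orientation: [-2.302, -2.132, 0.006]
force: [-0.8, 0.1, -0.8]
opening: 0.0467
gripper_force: 0.0
```

```bash
python3 - <<'E'
from h import *
print(robot.read_state()['tool_pos'],robot.read_state()['orientation'])
print({k:np.array(v).round(3).tolist() for k,v in robot.calibration('wrist').items()})
im,d=robot.read_camera('wrist'); cv2.imwrite('pics/w1.png',im); np.savez('w1.npz',im=im,d=d)
E
```

```text
[ 0.67357113 -0.0324264   0.24795233] [-2.30206399 -2.13153928  0.00564647]
{'fx': 325.192, 'fy': 325.192, 'cx': 278.467, 'cy': 206.03, 'extrinsics': [[0.997, -0.077, -0.006, -0.673], [-0.071, -0.952, 0.298, 0.03], [-0.029, -0.297, -0.954, 0.253], [0.0, 0.0, 0.0, 1.0]]}
```

View pics/w1.png

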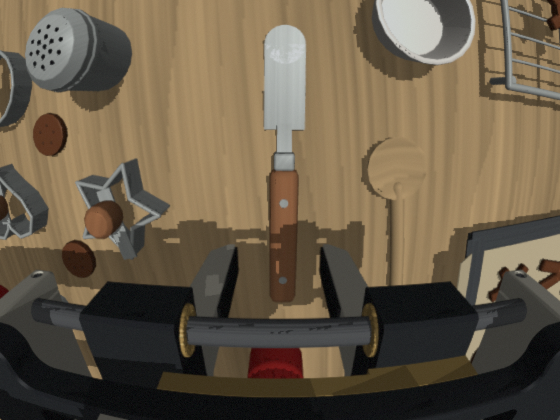

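The knife handle (columns 272–298, rows 170–300) lies centred between the fingertips at columns 238 and 320 and is aligned with them. Descending and gripping.

apply_moves:
  series:
    - [[0,0,20],[0,0,0]]
    - [[0,0,20],[0,0,0]]
    - [[0,0,12],[0,0,0]]
    - [[0,0,6],[0,0,0]]
    - [[0,0,0],[0,0,0]]
    - [[0,0,0],[0,0,0]]

```text
t: 3.53
tool_pos: [0.6751, -0.0326, 0.1943]
orientation: [2.313, 2.126, 0.0]
force: [0.4, 0.3, 0.4]
opening: 0.0465
gripper_force: 0.0
```

apply_moves:
  series:
    - [[0,0,0],[0,0,0]]
    - [[0,0,0],[0,0,0]]
    - [[0,0,0],[0,0,0]]
    - [[0,0,0],[0,0,0]]
    - [[0,0,0],[0,0,0]]
    - [[0,0,0],[0,0,0]]
    - [[0,0,0],[0,0,0]]
    - [[0,0,0],[0,0,0]]
  claw: 0.0
  newtons: 30

```text
t: 4.2
tool_pos: [0.6752, -0.0326, 0.1944]
orientation: [2.311, 2.127, 0.001]
force: [-0.3, -0.4, 5.5]
opening: 0.0195
gripper_force: 30.0
```

apply_moves:
  series:
    - [[0,0,-10],[0,0,0]]
    - [[0,0,-20],[0,0,0]]
    - [[0,0,-25],[0,0,0]]
    - [[0,0,-25],[0,0,0]]
    - [[0,0,-20],[0,0,0]]
    - [[0,0,0],[0,0,0]]

```text
t: 4.7
tool_pos: [0.6765, -0.0327, 0.3001]
orientation: [2.307, 2.123, 0.008]
force: [1.3, -0.5, 0.7]
opening: 0.0201
gripper_force: 30.0
```

apply_moves:
  series:
    - [[0,0,0],[0,0,0.124]]
    - [[0,0,0],[0,0,0.124]]
    - [[0,0,0],[0,0,0.124]]
    - [[0,0,0],[0,0,0.124]]
    - [[0,0,0],[0,0,0.124]]
    - [[0,0,0],[0,0,0.124]]
    - [[0,0,0],[0,0,0.124]]
    - [[0,0,0],[0,0,0.124]]
    - [[0,0,0],[0,0,0.124]]
    - [[0,0,0],[0,0,0.124]]
    - [[0,0,0],[0,0,0.124]]
    - [[0,0,0],[0,0,0.124]]

```text
t: 5.7
tool_pos: [0.6744, -0.0325, 0.2922]
orientation: [-3.141, 0.01, 0.003]
force: [0.4, 0.5, -0.9]
opening: 0.0195
gripper_force: 30.0
```

apply_moves:
  series:
    - [[-10,15,0],[0,0,0]]
    - [[-17,30,0],[0,0,0]]
    - [[-19,34,0],[0,0,0]]
    - [[-19,34,0],[0,0,0]]
    - [[-19,34,0],[0,0,0]]
    - [[-19,34,0],[0,0,0]]
    - [[-19,34,0],[0,0,0]]
    - [[-19,34,0],[0,0,0]]
    - [[-19,34,0],[0,0,0]]
    - [[-17,30,0],[0,0,0]]
    - [[-15,20,0],[0,0,0]]
    - [[0,0,0],[0,0,0]]

```text
t: 6.7
tool_pos: [0.4797, -0.3691, 0.2926]
orientation: [3.141, -0.007, -0.004]
force: [-0.3, 0.2, -0.3]
opening: 0.0196
gripper_force: 30.0
```

```bash
python3 - <<'E'
from h import *
print(robot.read_state()['tool_pos'],robot.read_state()['orientation'])
im,d=robot.read_camera('wrist'); cv2.imwrite('pics/w2.png',im)
E
```

```text
[ 0.47968997 -0.36913524  0.29259423] [ 3.14122031 -0.00724463 -0.00368776]
```

View pics/w2.png

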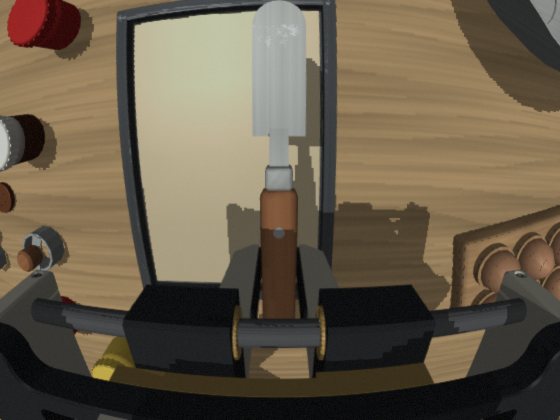

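The knife is held parallel to the tray (tray columns 120–335, knife column 279). Lowering it.

apply_moves:
  series:
    - [[0,-4,20],[0,0,0]]
    - [[2,0,25],[0,0,0]]
    - [[2,0,20],[0,0,0]]
    - [[0,0,12],[0,0,0]]
    - [[0,0,6],[0,0,0]]
    - [[0,0,4],[0,0,0]]
    - [[0,0,0],[0,0,0]]
    - [[0,0,0],[0,0,0]]

```text
t: 7.42
tool_pos: [0.4873, -0.3617, 0.2077]
orientation: [3.141, 0.0, 0.002]
force: [0.0, -0.0, -0.6]
opening: 0.0194
gripper_force: 30.0
```

apply_moves:
  series:
    - [[0,3,3],[0,0,0]]
    - [[0,0,3],[0,0,0]]
    - [[0,0,3],[0,0,0]]
    - [[0,0,0],[0,0,0]]
    - [[0,0,0],[0,0,0]]

```text
t: 7.83
tool_pos: [0.4868, -0.3646, 0.1976]
orientation: [-3.141, 0.001, 0.0]
force: [0.3, 0.2, -1.1]
opening: 0.0198
gripper_force: 30.0
```

apply_moves:
  series:
    - [[0,0,0.5],[0,0,0]]
    - [[0,0,0],[0,0,0]]
    - [[0,0,0],[0,0,0]]
    - [[0,0,0],[0,0,0]]
    - [[0,0,-5],[0,0,0]]
    - [[0,0,-20],[0,0,0]]
    - [[0,0,-35],[0,0,0]]
    - [[0,0,-35],[0,0,0]]
    - [[0,0,0],[0,0,0]]
  claw: 0.34

```text
t: 8.58
tool_pos: [0.4889, -0.3663, 0.3014]
orientation: [3.133, -0.0, 0.014]
force: [1.5, -1.0, 1.0]
opening: 0.0315
gripper_force: 0.0
```

apply_moves:
  series:
    - [[3.5,-18,0],[0,0,0]]
    - [[7,-36,0],[0,0,0]]
    - [[7,-36,0],[0,0,0]]
    - [[7,-36,0],[0,0,0]]
    - [[7,-36,0],[0,0,0]]
    - [[7,-36,0],[0,0,0]]
    - [[7,-36,0],[0,0,0]]
    - [[7,-36,0],[0,0,0]]
    - [[7,-36,0],[0,0,0]]
    - [[7,-36,0],[0,0,0]]
    - [[0,-18,0],[0,0,0]]
    - [[0,0,0],[0,0,0]]
  claw: 0.55

```text
t: 9.58
tool_pos: [0.5536, -0.0009, 0.2927]
orientation: [-3.14, -0.006, -0.001]
force: [-0.3, -0.4, -1.3]
opening: 0.0513
gripper_force: 0.0
```

```bash
python3 - <<'E'
from h import *
print(robot.read_state()['tool_pos'],robot.read_state()['orientation'])
im,d=robot.read_camera('wrist'); cv2.imwrite('pics/w3.png',im)
im,d=robot.read_camera('scene'); cv2.imwrite('pics/s3.png',im)
E
```

```text
[ 0.55358923 -0.00086754  0.29269971] [-3.14043306e+00 -5.96347398e-03 -1.16645917e-03]
```

View pics/w3.png

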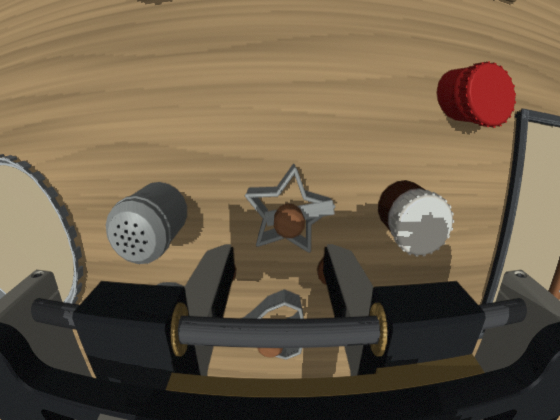

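View pics/s3.png

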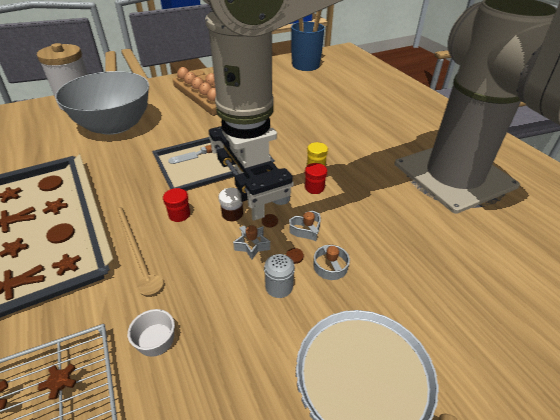

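The star's knob is at (289,220) in the wrist view, about 7 mm toward tool +y, which matches my measurement. The scene view shows the knife lying in the tray.

apply_moves:
  series:
    - [[0,7,10],[0,0,0]]
    - [[0,0,25],[0,0,0]]
    - [[0,0,22],[0,0,0]]
    - [[0,0,12],[0,0,0]]
    - [[0,0,5],[0,0,0]]
    - [[0,0,0],[0,0,0]]
    - [[0,0,0],[0,0,0]]

```text
t: 10.27
tool_pos: [0.5537, -0.0123, 0.2187]
orientation: [3.142, -0.002, 0.0]
force: [0.5, -0.5, 0.3]
opening: 0.0513
gripper_force: 0.0
```

apply_moves:
  series:
    - [[0,-4,3],[0,0,0]]
    - [[0,0,0],[0,0,0]]
    - [[0,0,0],[0,0,0]]

```text
t: 10.52
tool_pos: [0.5539, -0.0073, 0.2161]
orientation: [3.141, 0.0, 0.002]
force: [-0.8, 0.8, -0.3]
opening: 0.0508
gripper_force: 0.0
```

apply_moves:
  series:
    - [[0,0,0],[0,0,0]]
    - [[0,0,0],[0,0,0]]
    - [[0,0,0],[0,0,0]]
    - [[0,0,0],[0,0,0]]
    - [[0,0,0],[0,0,0]]
    - [[0,0,0],[0,0,0]]
    - [[0,0,0],[0,0,0]]
  claw: 0.0

```text
t: 11.1
tool_pos: [0.5535, -0.0076, 0.2154]
orientation: [3.142, -0.0, 0.0]
force: [0.5, -1.1, 1.0]
opening: 0.0235
gripper_force: 30.0
```

apply_moves:
  series:
    - [[0,0,-10],[0,0,0]]
    - [[0,0,-20],[0,0,0]]
    - [[0,0,-25],[0,0,0]]
    - [[0,0,-25],[0,0,0]]
    - [[0,0,-20],[0,0,0]]
    - [[0,0,0],[0,0,0]]

```text
t: 11.6
tool_pos: [0.5551, -0.0077, 0.3213]
orientation: [3.141, -0.0, 0.013]
force: [0.5, 0.8, -0.8]
opening: 0.0237
gripper_force: 30.0
```

apply_moves:
  series:
    - [[3,16,0],[0,0,0]]
    - [[3,30,0],[0,0,0]]
    - [[3,34,0],[0,0,0]]
    - [[3,34,0],[0,0,0]]
    - [[3,34,0],[0,0,0]]
    - [[3,34,0],[0,0,0]]
    - [[3,34,0],[0,0,0]]
    - [[3,30,0],[0,0,0]]
    - [[3,20,0],[0,0,0]]
    - [[0,15,0],[0,0,0]]
    - [[0,0,0],[0,0,0]]
    - [[0,0,0],[0,0,0]]

```text
t: 12.6
tool_pos: [0.5801, -0.2887, 0.3145]
orientation: [-3.141, 0.002, 0.002]
force: [-0.2, 0.7, -0.0]
opening: 0.0236
gripper_force: 30.0
```

apply_moves:
  series:
    - [[0,0,15],[0,0,0]]
    - [[0,0,25],[0,0,0]]
    - [[0,0,25],[0,0,0]]
    - [[0,0,12],[0,0,0]]
    - [[0,0,6],[0,0,0]]
    - [[0,0,3],[0,0,0]]
    - [[0,0,0],[0,0,0]]
    - [[0,0,0],[0,0,0]]

```text
t: 13.27
tool_pos: [0.581, -0.2886, 0.2308]
orientation: [3.141, 0.0, 0.003]
force: [0.5, 0.1, -0.5]
opening: 0.0234
gripper_force: 30.0
```

apply_moves:
  series:
    - [[0,0,5],[0,0,0]]
    - [[0,0,4],[0,0,0]]
    - [[0,0,3],[0,0,0]]
    - [[0,0,1],[0,0,0]]
    - [[0,0,0],[0,0,0]]
    - [[0,0,0],[0,0,0]]

```text
t: 13.77
tool_pos: [0.5807, -0.2888, 0.2179]
orientation: [3.141, -0.0, 0.001]
force: [-5.3, 2.7, 9.8]
opening: 0.0232
gripper_force: 30.0
```

apply_moves:
  series:
    - [[0,0,0],[0,0,0]]
    - [[0,0,0],[0,0,0]]
    - [[0,0,0],[0,0,0]]
    - [[0,0,0],[0,0,0]]
    - [[0,0,-5],[0,0,0]]
    - [[0,0,-20],[0,0,0]]
    - [[0,0,-35],[0,0,0]]
    - [[0,0,-25],[0,0,0]]
    - [[0,0,0],[0,0,0]]
  claw: 0.5

```text
t: 14.52
tool_pos: [0.5823, -0.2897, 0.3089]
orientation: [3.136, -0.0, 0.014]
force: [0.1, 0.1, 1.1]
opening: 0.0466
gripper_force: 0.0
```

apply_moves:
  series:
    - [[-4,-18,0],[0,0,0]]
    - [[-5,-31,0],[0,0,0]]
    - [[-5,-31,0],[0,0,0]]
    - [[-5,-31,0],[0,0,0]]
    - [[-5,-31,0],[0,0,0]]
    - [[-4,-20,0],[0,0,0]]
    - [[0,-14,0],[0,0,0]]
    - [[0,0,0],[0,0,0]]
    - [[0,0,15],[0,0,0]]
    - [[0,0,20],[0,0,0]]
    - [[0,0,10],[0,0,0]]
    - [[0,0,0],[0,0,0]]
  claw: 0.85

```text
t: 15.52
tool_pos: [0.5513, -0.113, 0.2531]
orientation: [-3.14, 0.002, 0.008]
force: [-0.6, 0.3, 0.5]
opening: 0.0793
gripper_force: 0.0
```

```bash
python3 - <<'E'
from h import *
print(robot.read_state()['tool_pos'],robot.read_state()['orientation'])
im,d=robot.read_camera('wrist'); cv2.imwrite('pics/w4.png',im)
E
```

```text
[ 0.55131993 -0.11302963  0.25314702] [-3.14038793e+00  1.52818062e-03  7.72081450e-03]
```

View pics/w4.png

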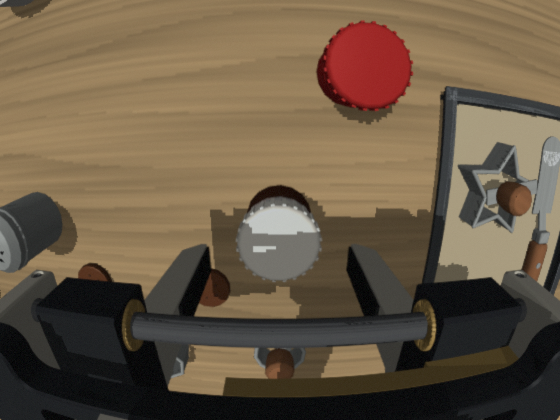

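The jar's cap is centred at (278,240) between the fingers, with the star and knife both in the tray. Descending.

apply_moves:
  series:
    - [[2,0,15],[0,0,0]]
    - [[0,0,17],[0,0,0]]
    - [[0,0,9],[0,0,0]]
    - [[0,0,0],[0,0,0]]
    - [[0,0,0],[0,0,0]]

```text
t: 15.98
tool_pos: [0.5545, -0.1128, 0.2155]
orientation: [-3.141, 0.001, 0.001]
force: [-0.2, 0.2, 0.1]
opening: 0.0792
gripper_force: 0.0
```

apply_moves:
  series:
    - [[0,0,0],[0,0,0]]
    - [[0,0,0],[0,0,0]]
    - [[0,0,0],[0,0,0]]
    - [[0,0,0],[0,0,0]]
    - [[0,0,0],[0,0,0]]
    - [[0,0,0],[0,0,0]]
    - [[0,0,0],[0,0,0]]
    - [[0,0,0],[0,0,0]]
  claw: 0.0

```text
t: 16.65
tool_pos: [0.5546, -0.1126, 0.2157]
orientation: [3.141, -0.0, 0.001]
force: [-1.4, 0.4, 3.2]
opening: 0.0494
gripper_force: 30.0
```

apply_moves:
  series:
    - [[0,0,-10],[0,0,0]]
    - [[0,0,-20],[0,0,0]]
    - [[0,0,-30],[0,0,0]]
    - [[0,0,-30],[0,0,0]]
    - [[0,0,-15],[0,0,0]]
    - [[0,0,0],[0,0,0]]

```text
t: 17.15
tool_pos: [0.5558, -0.1129, 0.3255]
orientation: [3.139, -0.0, 0.011]
force: [0.9, 0.4, -0.7]
opening: 0.0492
gripper_force: 30.0
```

apply_moves:
  series:
    - [[-7,14,0],[0,0,0]]
    - [[-14,30,0],[0,0,0]]
    - [[-14,32,0],[0,0,0]]
    - [[-14,32,0],[0,0,0]]
    - [[-14,32,0],[0,0,0]]
    - [[-10,24,0],[0,0,0]]
    - [[-4,14,0],[0,0,0]]
    - [[0,0,0],[0,0,0]]
    - [[0,0,15],[0,0,0]]
    - [[0,0,25],[0,0,0]]
    - [[0,0,15],[0,0,0]]
    - [[0,0,0],[0,0,0]]

```text
t: 18.15
tool_pos: [0.4762, -0.2883, 0.2602]
orientation: [-3.136, -0.001, 0.01]
force: [-0.8, 0.1, -2.2]
opening: 0.0492
gripper_force: 30.0
```

apply_moves:
  series:
    - [[0,0,12],[0,0,0]]
    - [[0,0,12],[0,0,0]]
    - [[0,0,6],[0,0,0]]
    - [[0,0,0],[0,0,0]]
    - [[0,0,0],[0,0,0]]
    - [[0,0,0],[0,0,0]]

```text
t: 18.65
tool_pos: [0.4777, -0.2907, 0.2359]
orientation: [3.141, -0.0, 0.001]
force: [-0.3, -0.0, -1.2]
opening: 0.0494
gripper_force: 30.0
```

apply_moves:
  series:
    - [[0,0,6],[0,0,0]]
    - [[0,0,5],[0,0,0]]
    - [[0,0,3],[0,0,0]]
    - [[0,0,2],[0,0,0]]
    - [[0,0,1],[0,0,0]]
    - [[0,0,0],[0,0,0]]
    - [[0,0,0],[0,0,0]]

```text
t: 19.23
tool_pos: [0.4774, -0.2905, 0.2188]
orientation: [-3.141, 0.0, 0.001]
force: [-3.3, 2.3, 4.7]
opening: 0.0497
gripper_force: 30.0
```

apply_moves:
  series:
    - [[0,0,0],[0,0,0]]
    - [[0,0,0],[0,0,0]]
    - [[0,0,0],[0,0,0]]
    - [[0,0,0],[0,0,0]]
    - [[0,0,-5],[0,0,0]]
    - [[0,0,-20],[0,0,0]]
    - [[0,0,-35],[0,0,0]]
    - [[0,0,-25],[0,0,0]]
    - [[0,0,0],[0,0,0]]
  claw: 0.75

```text
t: 19.98
tool_pos: [0.4792, -0.2918, 0.3103]
orientation: [3.136, -0.0, 0.013]
force: [1.1, -0.9, 0.8]
opening: 0.0696
gripper_force: 0.0
```

apply_moves:
  series:
    - [[-3,-18,0],[0,0,0]]
    - [[-4,-40,0],[0,0,0]]
    - [[-4,-40,0],[0,0,0]]
    - [[-4,-40,0],[0,0,0]]
    - [[-4,-40,0],[0,0,0]]
    - [[-4,-40,0],[0,0,0]]
    - [[-4,-40,0],[0,0,0]]
    - [[-4,-40,0],[0,0,0]]
    - [[-4,-40,0],[0,0,0]]
    - [[-4,-40,0],[0,0,0]]
    - [[0,-22,0],[0,0,0]]
    - [[0,0,0],[0,0,0]]
  claw: 0.55

```text
t: 20.98
tool_pos: [0.4379, 0.1131, 0.3035]
orientation: [-3.14, -0.006, -0.001]
force: [-0.1, -0.2, -0.4]
opening: 0.0511
gripper_force: 0.0
```

apply_moves:
  series:
    - [[0,0,0],[0,0,0]]
    - [[0,0,15],[0,0,0]]
    - [[0,0,20],[0,0,0]]
    - [[0,0,10],[0,0,0]]
    - [[0,0,0],[0,0,0]]

```text
t: 21.4
tool_pos: [0.4373, 0.1083, 0.2556]
orientation: [3.141, -0.003, -0.008]
force: [-0.3, 0.2, -0.1]
opening: 0.0511
gripper_force: 0.0
```

```bash
python3 - <<'E'
from h import *
print(robot.read_state()['tool_pos'],robot.read_state()['orientation'])
im,d=robot.read_camera('wrist'); cv2.imwrite('pics/w5.png',im)
E
```

```text
[0.43733908 0.10825868 0.25557823] [ 3.14068336e+00 -2.57976263e-03 -7.53580363e-03]
```

View pics/w5.png

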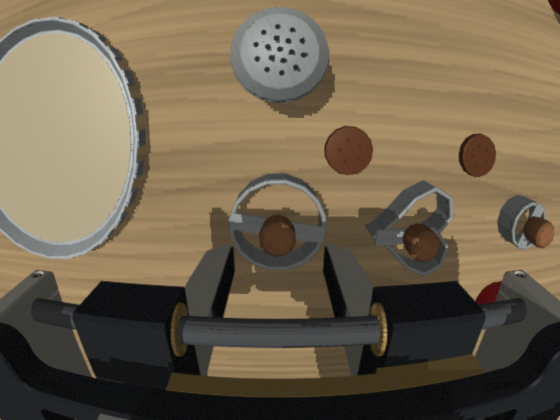

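The large cutter's knob, at (277,235), is centred between the fingers.

apply_moves:
  series:
    - [[2,0,15],[0,0,0]]
    - [[0,0,15],[0,0,0]]
    - [[0,0,8],[0,0,0]]
    - [[0,0,2],[0,0,0]]
    - [[0,0,0],[0,0,0]]
    - [[0,0,0],[0,0,0]]

```text
t: 21.95
tool_pos: [0.4409, 0.1094, 0.2191]
orientation: [-3.141, 0.001, -0.001]
force: [-0.2, -0.5, -0.6]
opening: 0.0512
gripper_force: 0.0
```

apply_moves:
  series:
    - [[-1,0,3],[0,0,0]]
    - [[0,0,0],[0,0,0]]
    - [[0,0,0],[0,0,0]]

```text
t: 22.2
tool_pos: [0.4395, 0.1095, 0.2156]
orientation: [-3.142, 0.0, -0.001]
force: [0.4, 1.0, -0.6]
opening: 0.0515
gripper_force: 0.0
```

apply_moves:
  series:
    - [[0,0,0],[0,0,0]]
    - [[0,0,0],[0,0,0]]
    - [[0,0,0],[0,0,0]]
    - [[0,0,0],[0,0,0]]
    - [[0,0,0],[0,0,0]]
    - [[0,0,0],[0,0,0]]
    - [[0,0,0],[0,0,0]]
  claw: 0.0

```text
t: 22.78
tool_pos: [0.4395, 0.1095, 0.2153]
orientation: [3.142, -0.0, 0.0]
force: [-0.3, 0.1, 0.2]
opening: 0.0231
gripper_force: 30.0
```

apply_moves:
  series:
    - [[0,0,-10],[0,0,0]]
    - [[0,0,-20],[0,0,0]]
    - [[0,0,-25],[0,0,0]]
    - [[0,0,-25],[0,0,0]]
    - [[0,0,-20],[0,0,0]]
    - [[0,0,0],[0,0,0]]

```text
t: 23.28
tool_pos: [0.441, 0.1097, 0.3208]
orientation: [-3.14, 0.0, -0.012]
force: [0.9, 1.1, -0.6]
opening: 0.0234
gripper_force: 30.0
```

apply_moves:
  series:
    - [[3,-16,0],[0,0,0]]
    - [[4,-32,0],[0,0,0]]
    - [[4,-34,0],[0,0,0]]
    - [[4,-34,0],[0,0,0]]
    - [[4,-34,0],[0,0,0]]
    - [[2,-32,0],[0,0,0]]
    - [[0,-22,0],[0,0,0]]
    - [[0,0,0],[0,0,0]]
    - [[0,0,15],[0,0,0]]
    - [[0,0,25],[0,0,0]]
    - [[0,0,12],[0,0,0]]
    - [[0,0,0],[0,0,0]]

```text
t: 24.28
tool_pos: [0.4588, 0.3121, 0.259]
orientation: [3.138, -0.001, -0.01]
force: [-0.4, -1.0, -0.8]
opening: 0.0235
gripper_force: 30.0
```

apply_moves:
  series:
    - [[0,0,10],[0,0,0]]
    - [[0,0,12],[0,0,0]]
    - [[0,0,8],[0,0,0]]
    - [[0,0,3],[0,0,0]]
    - [[0,0,0],[0,0,0]]
    - [[0,0,0],[0,0,0]]

```text
t: 24.78
tool_pos: [0.4606, 0.3135, 0.2303]
orientation: [3.142, -0.0, -0.0]
force: [0.4, -0.2, -0.7]
opening: 0.0231
gripper_force: 30.0
```

```bash
python3 - <<'E'
from h import *
print(robot.read_state()['tool_pos'],robot.read_state()['orientation'])
im,d=robot.read_camera('wrist'); cv2.imwrite('pics/w6.png',im)
E
```

```text
[0.46058876 0.31346925 0.23032349] [ 3.14158161e+00 -3.24670482e-04 -1.04754512e-04]
```

View pics/w6.png

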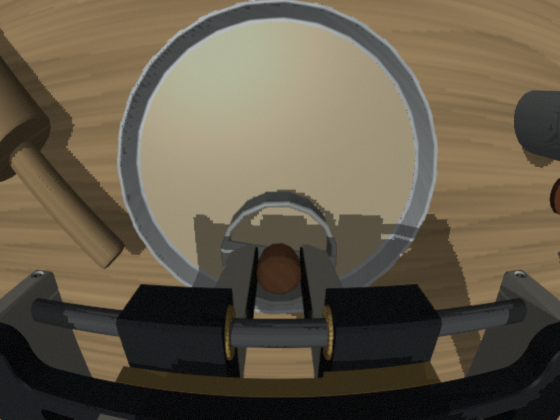

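The cutter hangs over the tin floor, laterally centred (tin columns 120–437, cutter 279) and inside the rim at the rear. Lowering it.

apply_moves:
  series:
    - [[3,0,5],[0,0,0]]
    - [[0,0,4],[0,0,0]]
    - [[0,0,2],[0,0,0]]
    - [[0,0,1.5],[0,0,0]]
    - [[0,0,0],[0,0,0]]
    - [[0,0,0],[0,0,0]]

```text
t: 25.33
tool_pos: [0.4636, 0.3134, 0.2183]
orientation: [3.141, -0.0, -0.0]
force: [-3.3, -2.7, 5.8]
opening: 0.0235
gripper_force: 30.0
```

apply_moves:
  series:
    - [[0,0,0],[0,0,0]]
    - [[0,0,0],[0,0,0]]
    - [[0,0,0],[0,0,0]]
    - [[0,0,0],[0,0,0]]
    - [[0,0,-5],[0,0,0]]
    - [[0,0,-20],[0,0,0]]
    - [[0,0,-35],[0,0,0]]
    - [[0,0,-25],[0,0,0]]
    - [[0,0,0],[0,0,0]]
  claw: 0.5

```text
t: 26.08
tool_pos: [0.4654, 0.3146, 0.3098]
orientation: [-3.137, 0.0, -0.014]
force: [1.4, 0.8, 1.1]
opening: 0.0464
gripper_force: 0.0
```

apply_moves:
  series:
    - [[8,18,0],[0,0,0]]
    - [[13,32,0],[0,0,0]]
    - [[13,33,0],[0,0,0]]
    - [[13,33,0],[0,0,0]]
    - [[13,33,0],[0,0,0]]
    - [[13,30,0],[0,0,0]]
    - [[10,18,0],[0,0,0]]
    - [[3,10,0],[0,0,0]]
    - [[0,0,0],[0,0,0]]
    - [[0,0,10],[0,0,0]]
    - [[0,0,10],[0,0,0]]
    - [[0,0,0],[0,0,0]]
  claw: 0.85

```text
t: 27.08
tool_pos: [0.5478, 0.1077, 0.2794]
orientation: [3.141, 0.002, -0.007]
force: [0.3, 0.9, -1.7]
opening: 0.0788
gripper_force: 0.0
```

```bash
python3 - <<'E'
from h import *
print(robot.read_state()['tool_pos'],robot.read_state()['orientation'])
im,d=robot.read_camera('wrist'); cv2.imwrite('pics/w7.png',im)
E
```

```text
[0.54783904 0.10766762 0.27943588] [ 3.14147135e+00  2.13474199e-03 -7.12980545e-03]
```

View pics/w7.png

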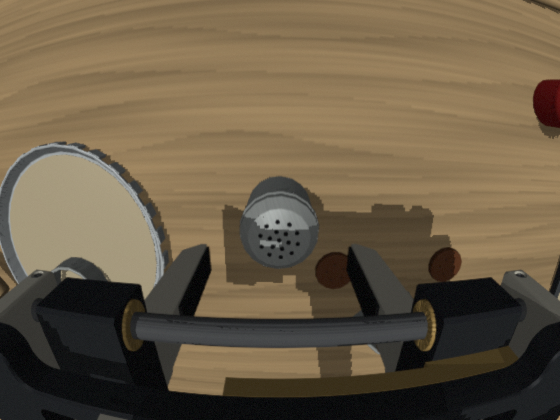

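The dredger (279,225) is centred between the fingers. Descending and gripping, gently.

apply_moves:
  series:
    - [[2,0,15],[0,0,0]]
    - [[0,0,25],[0,0,0]]
    - [[0,0,20],[0,0,0]]
    - [[0,0,10],[0,0,0]]
    - [[0,0,4],[0,0,0]]
    - [[0,0,0],[0,0,0]]
    - [[0,0,0],[0,0,0]]

```text
t: 27.72
tool_pos: [0.5518, 0.1068, 0.2096]
orientation: [-3.141, -0.0, -0.001]
force: [0.1, 0.2, 1.2]
opening: 0.0792
gripper_force: 0.0
```

apply_moves:
  series:
    - [[0,0,0],[0,0,0]]
    - [[0,0,0],[0,0,0]]
    - [[0,0,0],[0,0,0]]
    - [[0,0,0],[0,0,0]]
    - [[0,0,0],[0,0,0]]
    - [[0,0,0],[0,0,0]]
    - [[0,0,0],[0,0,0]]
    - [[0,0,0],[0,0,0]]
  claw: 0.0

```text
t: 28.38
tool_pos: [0.5517, 0.1065, 0.2093]
orientation: [-3.141, 0.0, -0.001]
force: [-0.9, 0.5, 5.0]
opening: 0.0515
gripper_force: 30.0
```

apply_moves:
  series:
    - [[0,0,-8],[0,0,0]]
    - [[0,0,-15],[0,0,0]]
    - [[0,0,-20],[0,0,0]]
    - [[0,0,-20],[0,0,0]]
    - [[0,0,-15],[0,0,0]]
    - [[0,0,-8],[0,0,0]]
    - [[0,0,0],[0,0,0]]

```text
t: 28.97
tool_pos: [0.5521, 0.1065, 0.2969]
orientation: [-3.141, 0.0, -0.005]
force: [-0.2, -0.1, -1.7]
opening: 0.0516
gripper_force: 30.0
```

apply_moves:
  series:
    - [[1,-14,0],[0,0,0]]
    - [[1,-24,0],[0,0,0]]
    - [[1,-28,0],[0,0,0]]
    - [[0,-30,0],[0,0,0]]
    - [[0,-30,0],[0,0,0]]
    - [[0,-28,0],[0,0,0]]
    - [[0,-24,0],[0,0,0]]
    - [[0,-18,0],[0,0,0]]
    - [[0,-10,0],[0,0,0]]
    - [[0,0,0],[0,0,0]]
    - [[0,0,0],[0,0,0]]

```text
t: 29.88
tool_pos: [0.554, 0.3125, 0.2934]
orientation: [3.14, 0.001, -0.003]
force: [-0.4, -0.5, -1.8]
opening: 0.0513
gripper_force: 30.0
```

apply_moves:
  series:
    - [[0,0,12],[0,0,0]]
    - [[0,0,18],[0,0,0]]
    - [[0,0,18],[0,0,0]]
    - [[0,0,12],[0,0,0]]
    - [[0,0,6],[0,0,0]]
    - [[0,0,0],[0,0,0]]
    - [[0,0,0],[0,0,0]]

```text
t: 30.47
tool_pos: [0.5547, 0.312, 0.2287]
orientation: [3.141, -0.001, -0.001]
force: [-0.7, 0.3, -2.2]
opening: 0.0513
gripper_force: 30.0
```

apply_moves:
  series:
    - [[0,0,6],[0,0,0]]
    - [[0,0,5],[0,0,0]]
    - [[0,0,3],[0,0,0]]
    - [[0,0,2],[0,0,0]]
    - [[0,0,1],[0,0,0]]
    - [[0,0,0],[0,0,0]]
    - [[0,0,0],[0,0,0]]

```text
t: 31.05
tool_pos: [0.5545, 0.3125, 0.2123]
orientation: [3.142, -0.0, 0.0]
force: [-3.4, -2.2, 4.4]
opening: 0.0512
gripper_force: 30.0
```

apply_moves:
  series:
    - [[0,0,0],[0,0,0]]
    - [[0,0,0],[0,0,0]]
    - [[0,0,0],[0,0,0]]
    - [[0,0,0],[0,0,0]]
    - [[0,0,-5],[0,0,0]]
    - [[0,0,-20],[0,0,0]]
    - [[0,0,-35],[0,0,0]]
    - [[0,0,-35],[0,0,0]]
    - [[0,0,-35],[0,0,0]]
    - [[0,0,-35],[0,0,0]]
    - [[0,0,0],[0,0,0]]
  claw: 0.8

```text
t: 31.97
tool_pos: [0.5562, 0.3132, 0.3871]
orientation: [-3.136, 0.0, -0.02]
force: [0.6, 0.7, 2.8]
opening: 0.0745
gripper_force: 0.0
```

apply_moves:
  series:
    - [[-10,30,0],[0,0,0]]
    - [[-10,30,0],[0,0,0]]
    - [[-10,35,0],[0,0,0]]
    - [[-10,35,0],[0,0,0]]
    - [[-10,35,0],[0,0,0]]
    - [[-10,35,0],[0,0,0]]
    - [[-10,35,0],[0,0,0]]
    - [[-10,30,0],[0,0,0]]
    - [[-10,15,0],[0,0,0]]
    - [[0,0,0],[0,0,0]]
    - [[0,0,0],[0,0,0]]

```text
t: 32.88
tool_pos: [0.4643, 0.0319, 0.3772]
orientation: [-3.141, 0.004, -0.002]
force: [1.3, 0.2, 0.6]
opening: 0.0746
gripper_force: 0.0
```

```bash
python3 - <<'E'
from td import *
Ws=[];I=[]
for n in ['scene','side']:
    im,d,W=cloud(n); Ws.append(W);I.append(im)
    for nm,x,y in [('star',.5807,-.2888),('jar',.4774,-.2905),('large',.4636,.3134),('dred',.5547,.312),('heart',.431,.007),('small',.435,-.113),('knife',.487,-.3646)]:
        m=(np.hypot(W[...,0]-x,W[...,1]-y)<(.008))&(W[...,2]<.09)
        print(n,nm,m.sum(),np.nanmedian(W[m],0).round(4) if m.sum() else '')
cv2.imwrite('pics/td2.png',ortho(np.concatenate(Ws),np.concatenate(I),.3,.75,-.43,.43,.0011))
E
```

```text
scene star 21 [ 0.5802 -0.2866  0.053 ]
scene jar 17 [ 0.4776 -0.2916  0.0611]
scene large 143 [0.4643 0.3136 0.0515]
scene dred 104 [0.5548 0.3118 0.0751]
scene heart 39 [0.4303 0.0066 0.0493]
scene small 28 [ 0.4351 -0.1129  0.0496]
scene knife 15 [ 0.488  -0.3615  0.0186]
side star 3 [ 0.5755 -0.2924  0.0509]
side jar 12 [ 0.4773 -0.2902  0.0608]
side large 89 [0.4636 0.3132 0.0505]
side dred 39 [0.5553 0.3117 0.0743]
side heart 19 [0.4303 0.0072 0.049 ]
side small 20 [ 0.4337 -0.1124  0.0481]
side knife 0
```

View pics/td2.png

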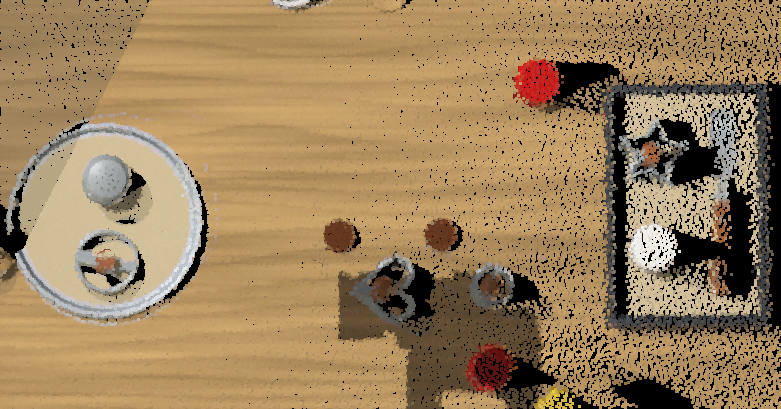

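Everything sits where it should, but the star's point is close to the tray rim, so I'll check it from above.

apply_moves:
  series:
    - [[4,15,0],[0,0,0]]
    - [[4,30,0],[0,0,0]]
    - [[4,35,0],[0,0,0]]
    - [[4,35,0],[0,0,0]]
    - [[4,35,0],[0,0,0]]
    - [[4,35,0],[0,0,0]]
    - [[4,35,0],[0,0,0]]
    - [[4,35,0],[0,0,0]]
    - [[4,30,0],[0,0,0]]
    - [[4,20,0],[0,0,0]]
    - [[0,10,0],[0,0,0]]
    - [[0,0,0],[0,0,0]]

```text
t: 33.98
tool_pos: [0.505, -0.2834, 0.3761]
orientation: [-3.141, 0.001, 0.001]
force: [-0.1, -0.0, -0.9]
opening: 0.0743
gripper_force: 0.0
```

```bash
python3 - <<'E'
from td import *
W0=np.load('scene0.npz')['W']; _,_,W1=cloud('scene')
for W,x,y in [(W0,.553,-.008),(W1,.5807,-.2888),(W0,.439,.11),(W1,.4636,.3134)]:
    m=(np.hypot(W[...,0]-x,W[...,1]-y)<.013)&(W[...,2]<.09)&(W[...,2]>.03); z=W[m][:,2]; print(m.sum(),np.percentile(z,[50,80,95]).round(4))
c=robot.calibration('wrist');im,d=robot.read_camera('wrist')
E=np.array(c['extrinsics']);v,u=np.mgrid[:420,:560]
dx,dy=u-c['cx'],v-c['cy'];r=np.hypot(dx,dy)+1e-9;t=r/c['fx']
P=np.stack([np.tan(t)*dx/r*d,np.tan(t)*dy/r*d,d],-1);W=(P-E[:3,3])@E[:3,:3];W[d==0]=np.nan
k=(np.hypot(W[...,0]-.5807,W[...,1]+.2888)<.042)&(W[...,2]>.019)&(W[...,2]<.033)
p=W[k];A=np.c_[p[:,:2]-p[:,:2].mean(0),np.ones(len(p))];print('band plane',len(p),np.linalg.lstsq(A,p[:,2],rcond=None)[0],'y',np.percentile(p[:,1],[1,99]),'x',np.percentile(p[:,0],[1,99]))
k=(np.hypot(W[...,0]-.5807,W[...,1]+.2888)<.010)&(W[...,2]>.045);print('knob',np.median(W[k],0))
k=(np.hypot(W[...,0]-.4774,W[...,1]+.2905)<.02)&(W[...,2]>.045);print('cap',np.median(W[k],0))
cv2.imwrite('pics/w8.png',im)
E
```

```text
130 [0.0474 0.0497 0.0508]
95 [0.0479 0.0526 0.0537]
147 [0.0472 0.0495 0.0505]
267 [0.0505 0.0527 0.0538]
band plane 1041 [-4.79691651e-05 -1.28788976e-02  2.85219856e-02] y [-0.32350596 -0.25596471] x [0.55009539 0.61586072]
knob [ 0.58107469 -0.28909881  0.05274711]
cap [ 0.47778766 -0.29044886  0.06134085]
```

View pics/w8.png

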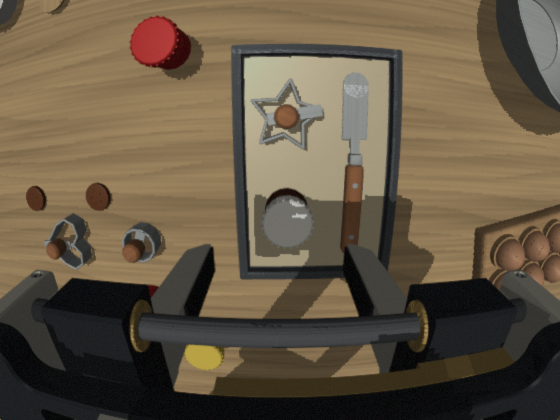

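The star (287,115), jar (287,220) and knife (353,165) all lie clear of the tray rim and of each other. The star's band is level (slope 0.013, within noise). Handing in.

```bash
python3 -c "
from plant import robot
print(robot.close_job())"
```

```text
the job is handed in; nothing more can be done
None
```

I handed the job in after about 34 s of robot time, with both kits made up: star cutter, palette knife and sprinkle jar in the oblong tray, large round cutter and dredger in the round tin; the final camera check showed them flat in place, and the heart and small round cutters had not moved.

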